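# Put the lemon away in the latched food keeper

### The job

Press the thumb latch of the food keeper so that its lid springs open, then lower the lemon gently into it without dropping it. Swing the lid back down and press it until it snaps shut and stays shut; leave the orange and the apple where they are.

Things in the scene. Friction and masses are not known exactly. Their poses are not given: they have to be found in the camera images.
- keeper_in (a point): Food keeper: a plain white plastic box fixed to the table, outside 116 mm (x) by 146 mm (y) by 64 mm high, walls and floor 6 mm, so the space inside is 104 x 134 mm and 58 mm deep below the rim. This point is the centre of its inner floor, 6 mm above the table. Axes: x from the latch (front, -x) to the lid hinge (back, +x), y along the hinge, z up. The closed lid's top is 72 mm above the table.
- keeper_hinge (a point): Centre of the lid's hinge line at the back of the keeper, 62 mm along the keeper's +x from its middle and 66 mm above the table; the hinge line runs along its y axis.
- lid_edge (a point): Middle of the lid's outer face near its front, 100 mm from the hinge line: press here to snap it shut (a fingertip more than 115 mm from the hinge line would land on the catch plate, which stands 14 mm above the closed lid). Axes move with the lid: z is the outer face's normal (up when closed), x points to the hinge. The lid is a plate 120 (x) x 150 x 8 mm, front edge 123 mm from the hinge line.
- keeper_lid (a joint): Lid angle in rad: about 0.015 latched shut, 1.65 fully open (standing upright, leaning back slightly). Held shut only by the latch; a spring swings it open in about 1 s and keeps it open, pushing back with 0.5 to 1.5 N at the front. Close it by pushing its outer (back) face towards the latch and down; the last 10 mm need about 6 N at point lid_edge until the catch snaps over the lid.
- latch_pad (a point): Middle of the upper face of the grey thumb pad in front of the keeper: 38 mm (x) by 40 mm (y), 51 mm above the table; this point is 102 mm from the keeper's middle (keeper -x) and 26 mm in front of the upright catch plate, which rises from the pad's inner end to 86 mm above the table and tips forward up to 10 mm as the pad is pressed straight down. Its axes are the keeper's.
- keeper_latch (a joint): Latch angle in rad: 0 at rest, grows as the pad is pressed, stop at 0.26 (pad 10 mm down at this point, about 4.5 N). The lid is freed at about 0.1 (4 mm down, 2.5 N). A spring returns it.
- lemon_center (a point): Centre of the lemon: yellow, with pointed ends, 71 mm long (its x axis), 53 mm wide (y), 51 mm high, lying on the table, loose, about 0.06 to 0.12 kg. One of three fruits; the only elongated one.
- orange_center (a point): Centre of the orange: round, 70 mm wide, 58 mm high; loose, to be left alone.
- apple_center (a point): Centre of the apple: 77 mm wide, 73 mm high; loose, to be left alone.
Things that resemble listed ones, but are neither listed nor needed, are in the scene too. There is more than one size of the part that bears lemon_center; the job needs the smallest.

How it is judged:
By the outcome, as a careful person would: the job done as asked, in the order asked, and still so for the second after the job is handed in, with the robot touching nothing.
It also fails if it takes over 69 s, if anything falls off the work surface, if the arm or the gripper's body presses on something with over 40 N, if the wrist force passes 120 N, or if a joint passes its speed limit or range.

### The arm

A 7-joint arm with a two-finger parallel gripper is mounted at the origin on the work surface; the furniture and walls round the work are solid. World frame = base frame: x ahead of the robot, y to its left, z up, the work surface at z = 0. Lengths are in mm, angles in rad, forces in N, time in s.
With the tool pointing down it reaches from about 350 to 900 mm from the base axis. Payload 19.9 kg.
Tool frame: the origin (TCP) lies on the centre line of the jaws, within the pads' length; the fingertips stand robot.tip_reach ahead of it and the grasp point (between the pads) is the TCP (robot.tip_reach is the distance from the TCP to the fingertips, in mm); z points along the fingers, y is the line along which they close (so a half turn about z gives the same grasp; the last joint's range is limited). The gripper opens to 94 mm and grips with 3 to 60 N. Pads are 16 mm wide; open, the fingers measure 119 mm over their backs; the gripper's body (75 mm by 177 mm) begins 78 mm behind the grasp point.
Start: joints at [-1.333, 0.417, -0.01, 1.614, 0.005, 1.111, -0.053], TCP at [172.592, 600.677, 224.425] pointing down, gripper open.
Joint ranges: [-2.81, 2.81], [-0.39, 2.02], [-1.27, 1.25], [0.06, 2.57], [-1.19, 4.33], [0.19, 2], [-2.82, 2.82]. Speed limits (rad/s): [1.89, 1.89, 2.39, 2.39, 3.01, 3.01, 3.01].

### API

Orientations are given as a unit quaternion [w, x, y, z].
In Python, from plant import robot gives the robot as it stands.
- The arm moves only by the shell command python3 -m crank 'ROWS'. ROWS is JSON, a list of rows, each a list of 3 entries, a list of its own where there are three numbers: the turn, a rotation vector about the tool's x, y, z in units of 5 degrees (1.0 is 5 degrees), then the shift along the tool's x, y, z in units of 50 mm (1.0 is 50 mm), then the finger opening in mm, from 0 to 94. A call has exactly 5 rows; each row is the pose to reach, as a shift and turn from the pose commanded when the call began, along the tool's axes at that moment; what a row does not reach only later rows make up. A row lasts 1/10 s, in which the tool goes at most 50 mm and 8.59 degrees, less where a joint would pass 70% of its speed; a pose out of reach is approached as far as the arm can. A call with a gripper value outside its range is refused whole. The fingers move at their own pace and stop on an object; the grip force is fixed at half the most. Time passes only in rows, so rows that repeat a pose let the fingers close, or fill a call up. It gives the time, the measured TCP pose, the force, the opening and the grip force at its end, in the units of the state.
- robot.read_state(): the state, without advancing time (a new reading comes with each control period).
- robot.get_image(name): name is "side" or "top"; returns the picture (384x512x3 uint8, red, green, blue); there is no depth.
- robot.camera_model(name): a dict with "fx", "fy", "cx", "cy" (pixels), "eye" and "orientation" of the camera in the world. Camera axes: x right, y up, looking along -z (the intrinsics and any distortion apply to the point x, -y, -z); pixel columns grow to the right and rows downward; lengths in mm; the calibration is good to about 2 mm. A picture is of the moment at which its call begins. camera_model takes no time and is no camera call.
- robot.finish_job(): hands the job in; it is judged then, once.
The state is a dict: "clock": time; "joints": joint angles; "dq": joint speeds; "tau": joint torques, N m; "ee_pos": TCP position; "tool_rot": TCP orientation; "wrist_force": force on the tool from outside, world axes, zero at the start; "wrist_torque": the same for the moment, N m; "finger_gap": finger opening in mm; "grasp_force": force on a finger pad.
Only numpy, scipy, OpenCV 4.12 (cv2) and the standard library are available. Lean on these libraries where they do the work, as an engineer would, in place of code of your own. Each camera call takes 0.05 s, during which the arm holds its last target. There are 200 camera calls.

## Working session

There is one attempt and no reset: what is moved stays moved. The work goes in short steps, Python scripts to look and compute and a shell command to move; the robot and the scene stay as the last step left them, time stands still between calls to the robot, and variables do not carry over. Pictures are saved under pics/ and viewed, at most 12 in all, crops included, and the job is handed in when it is done.

```bash
mkdir -p pics; python3 - <<'E'
from plant import robot
import cv2
for n in("top","side"):
    cv2.imwrite(f"pics/{n}0.png",cv2.resize(robot.get_image(n),(768,576))[...,::-1]); print(robot.camera_model(n))
print(robot.read_state(),robot.tip_reach)
E
```

```text
{'fx': 400.3564090125136, 'fy': 400.3564090125136, 'cx': 252.90635644160344, 'cy': 196.213782244818, 'eye': array([367.32618351, -54.50004526, 919.8507696 ]), 'orientation': array([-0.69529909, -0.08010537,  0.05703729,  0.71196142])}
{'fx': 404.94667486386123, 'fy': 404.94667486386123, 'cx': 249.35987279963598, 'cy': 195.93287507751802, 'eye': array([ 527.23833443, -938.18032955,  415.60052321]), 'orientation': array([ 8.21023026e-01,  5.70885425e-01, -3.31807423e-03,  1.13300461e-04])}
{'clock': 0.1, 'joints': array([-1.33253734,  0.41790473, -0.01028363,  1.61409244,  0.00471262,
        1.11069737, -0.05302563]), 'dq': array([-0.00130559, -0.00109873, -0.00016361, -0.00142786, -0.00050498,
        0.00066142,  0.00098617]), 'tau': array([ 7.96944969e-04, -8.52586842e+01,  6.40103091e-01, -4.26701975e+01,
       -4.87762748e-02,  1.63487886e-02,  1.20518876e-04]), 'ee_pos': array([172.51560323, 600.39803986, 223.90294408]), 'tool_rot': array([-2.34624597e-05,  1.39438535e-01,  9.90230581e-01, -5.38968755e-04]), 'wrist_force': array([-1.04831975, -0.29670036, -0.02400805]), 'wrist_torque': array([ 0.02262595, -0.01986257,  0.00097289]), 'grasp_force': 0.0, 'finger_gap': 93.84793851823946} 19.0
```

View pics/top0.png

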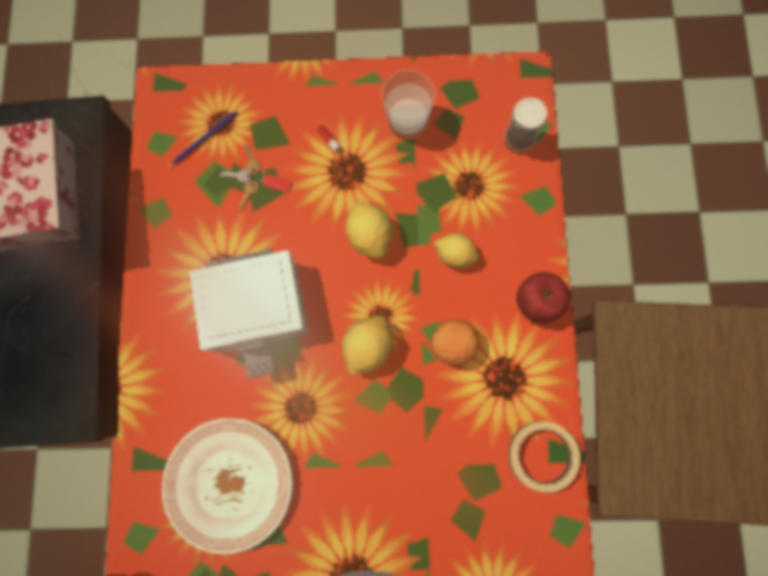

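View pics/side0.png

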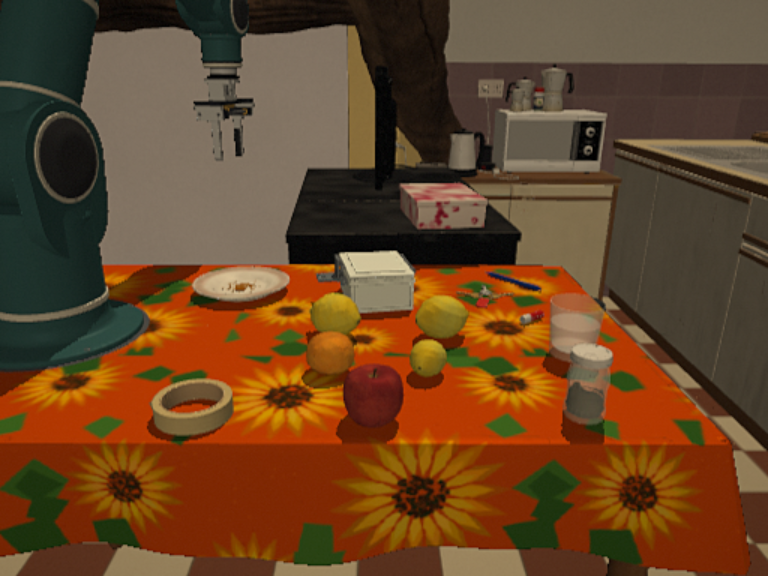

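The top view shows the keeper at (246,300), with its latch at (258,362) facing the robot. Candidate lemons are at (370,230) large, (458,250) small and (367,345) large; the orange is at (455,342) and the apple at (544,298). I choose (458,250), the smallest, and will check it in a close crop.

```bash
cat > h.py <<'E'
import numpy as np
from scipy.spatial.transform import Rotation as R
from plant import robot
def rot(q): return R.from_quat(q,scalar_first=True)
def ray(n,u,v,z):
    c=robot.camera_model(n); d=rot(c["orientation"]).apply([(u-c["cx"])/c["fx"],-(v-c["cy"])/c["fy"],-1])
    e=np.array(c["eye"]); return (e+d*(z-e[2])/d[2]).round(1)
def proj(n,p):
    c=robot.camera_model(n); q=rot(c["orientation"]).inv().apply(np.array(p)-c["eye"])
    return np.stack([c["cx"]-c["fx"]*q[...,0]/q[...,2], c["cy"]+c["fy"]*q[...,1]/q[...,2]],-1)
E
python3 - <<'E'
from h import *
import cv2
t=cv2.imread("pics/top0.png");t=cv2.resize(t,(512,384))
t=robot.get_image("top")[...,::-1]
a=cv2.resize(t[150:260,110:220],(400,400),interpolation=2); b=cv2.resize(t[130:240,240:350],(400,400),interpolation=2)
cv2.imwrite("pics/c1.png",np.hstack([a,b]))
# first estimate from 768 px
for n,u,v,z in [("lidFL",202,348,72),("lidFR",301,331,72),("lidBL",190,270,72),("lidBR",291,252,72),("lemon",458,251,25),("orange",456,342,29),("apple",544,298,36)]:
    print(n,ray("top",u/1.5,v/1.5,z))
E
```

```text
lidFL [463.2 226.8  72. ]
lidFR [484.1  84.7  72. ]
lidBL [578.4 248.9  72. ]
lidBR [601.3 100.   72. ]
lemon [ 608.2 -149.    25. ]
orange [ 467.9 -139.3   29. ]
apple [ 529.4 -271.7   36. ]
```

View pics/c1.png

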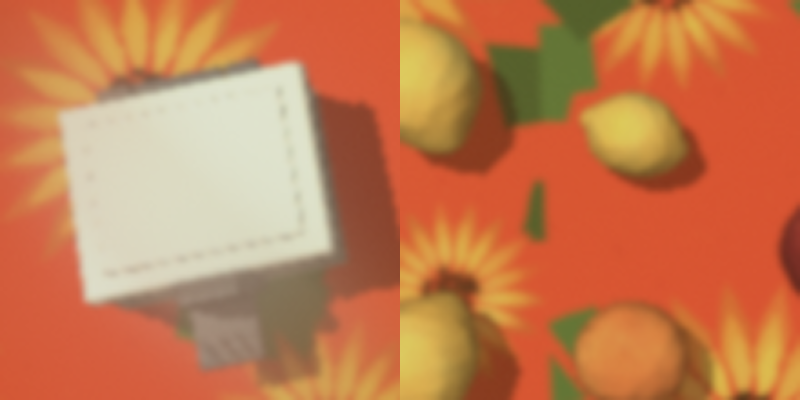

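The right crop shows the small lemon running from (582,115) to (690,155). The left crop shows lid corners at (85,302), (333,252), (300,63) and (60,113), with the pad at about (228,335).

```bash
python3 - <<'E'
from h import *
k=110/400
f=lambda u,v,z:ray("top",110+u*k,150+v*k,z)
g=lambda u,v,z:ray("top",240+(u-400)*k,130+v*k,z)
C=np.array([f(85,302,72),f(333,252,72),f(300,63,72),f(60,113,72)]);FL,FR,BR,BL=C
print(C)
x=(BL+BR-FL-FR)/2; y=(FL+BL-FR-BR)/2
print("len",np.linalg.norm(x),np.linalg.norm(y),"yaw",np.arctan2(x[1],x[0]),np.arctan2(-y[0],y[1]))
print("lid centre",C.mean(0),"pad",f(228,335,51))
a,b=g(582,115,25),g(690,155,25); print("lemon",(a+b)/2,a-b,np.linalg.norm(a-b),np.arctan2(*(a-b)[[1,0]]))
print("orange",g(630,352,29),"biglemon", g(420,90,30),g(430,350,30))
s=robot.read_state();print(rot(s['tool_rot']).as_matrix().round(3))
E
```

```text
[[461.  229.5  72. ]
 [487.1  82.7  72. ]
 [603.  103.4  72. ]
 [576.  249.1  72. ]]
len 117.19524307752425 148.64038818571484 yaw 0.1727938956464834 0.17958271723749353
lid centre [531.775 166.175  72.   ] pad [441.5 149.2  51. ]
lemon [ 608.8 -147.9   25. ] [28.2 66.8  0. ] 72.50848226242222 1.1713373012578268
orange [ 470.6 -137.8   29. ] biglemon [641.1 -12.   30. ] [474.7 -15.3  30. ]
[[-0.961  0.276 -0.   ]
 [ 0.276  0.961 -0.001]
 [-0.    -0.001 -1.   ]]
```

```bash
cat >> h.py <<'E'
M=np.array([532.8,166.4,0]); YAW=.176; U=np.array([np.cos(YAW),np.sin(YAW),0]); V=np.array([-U[1],U[0],0])
def K(x,y,z): return M+x*U+y*V+[0,0,z]
def go(p,yang=None,pitch=0):
    "units to reach world p, tool down with tool-y at world angle yang, pitched about tool y"
    s=robot.read_state(); T=rot(s['tool_rot']); sh=T.inv().apply(np.array(p)-s['ee_pos'])/50; r=np.zeros(3)
    if yang is not None:
        y=np.array([np.cos(yang),np.sin(yang),0]); z=np.array([0,0,-1.]); x=np.cross(y,z)
        D=R.from_matrix(np.c_[x,y,z])*R.from_euler('y',pitch)
        r=np.degrees((T.inv()*D).as_rotvec())/5
    print("turn",r.round(2),"shift",sh.round(3),"| pos",s['ee_pos'].round(1),"F",s['wrist_force'].round(1),"t",s['clock'],"gap",round(s['finger_gap'],1),"q",s['joints'].round(2))
E
python3 -m crank '[[[0,0,0],[-0.5,-0.48,0],0],[[0,0,0],[-1.0,-0.96,0],0],[[0,0,0],[-1.5,-1.45,0],0],[[0,0,0],[-2.0,-1.93,0],0],[[0,0,0],[-2.48,-2.42,0],0]]'
python3 -m crank '[[[0,0,0],[-0.5,-0.48,0],0],[[0,0,0],[-1.0,-0.96,0],0],[[0,0,0],[-1.5,-1.45,0],0],[[0,0,0],[-2.0,-1.93,0],0],[[0,0,0],[-2.48,-2.42,0],0]]'
python3 -c "
from h import *
go(K(-104,0,150),YAW+np.pi/2)"
```

```text
clock: 0.65
ee_pos: [258.9, 448.7, 224.3]
tool_rot: [-0.0, 0.139, 0.99, -0.0]
wrist_force: [0.4, 0.2, 0.0]
finger_gap: 57.7
grasp_force: 0.0
clock: 1.15
ee_pos: [344.6, 298.2, 224.4]
tool_rot: [-0.0, 0.139, 0.99, -0.0]
wrist_force: [-0.1, -0.4, -0.6]
finger_gap: 17.2
grasp_force: 0.0
turn [-0.   -0.   -5.22] shift [-2.478 -2.41   1.489] | pos [344.6 298.2 224.4] F [-0.1 -0.4 -0.6] t 1.15 gap 17.2 q [-0.93  0.11  0.16  2.02 -0.02  1.01  0.53]
```

```bash

python3 -m crank '[[[0,0,-1.2],[-0.62,-0.6,0.3],0],[[0,0,-2.4],[-1.24,-1.2,0.6],0],[[0,0,-3.6],[-1.86,-1.8,1.0],0],[[0,0,-5.22],[-2.48,-2.41,1.4],0],[[0,0,-5.22],[-2.48,-2.41,1.49],0]]'
python3 - <<'E'
from h import *
import cv2
go(K(-104,0,80),YAW+np.pi/2)
im=robot.get_image("side"); im2=robot.get_image("top")
for p in (K(-102,0,51),K(0,0,72),K(-83,-20,51),K(-83,20,51),K(-121,-20,51),K(-121,20,51)): print(proj("side",p),proj("top",p))
def m(im,n,sh):
    im=im.copy()
    for p in (K(-83,-20,51),K(-83,20,51),K(-121,-20,51),K(-121,20,51),K(-61,75,72),K(-61,-75,72),K(59,75,72),K(59,-75,72)):
        u,v=proj(n,p).round().astype(int); im[v,u]=[0,0,255]
    return cv2.resize(im[sh],(400,400),interpolation=0)
cv2.imwrite("pics/c2.png",np.hstack([m(im,"side",np.s_[110:220,180:290]),m(im2,"top",np.s_[150:260,110:220])])[...,::-1])
E
```

```text
clock: 1.65
ee_pos: [431.0, 145.9, 148.8]
tool_rot: [-0.0, -0.088, 0.996, -0.001]
wrist_force: [0.6, 0.7, -0.1]
finger_gap: 0.3
grasp_force: 0.0
turn [-0.01 -0.01  0.01] shift [0.002 0.048 1.376] | pos [431.  145.9 148.8] F [ 0.6  0.7 -0.1] t 1.65 gap 0.3 q [-0.63  0.22  0.27  2.1  -0.08  0.83  1.43]
[213.71184912 182.86045222] [172.90210244 246.30494374]
[249.24272334 174.03197705] [163.35989971 199.37404209]
[221.21165533 184.75793989] [180.5288014  235.91531873]
[219.62150218 180.34265868] [162.56283798 239.54830064]
[207.57434775 185.47531998] [183.32804965 253.11823347]
[206.40881225 181.01274814] [165.20853104 256.78566712]
```

View pics/c2.png

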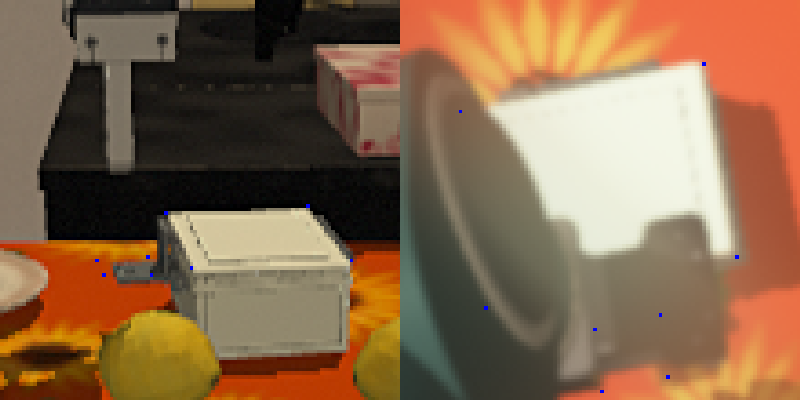

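The overlay on the side view shows the lid matching my pose. The pad appears at crop (113–157, 263–282), about 8 mm nearer the box than predicted, so I'll press at keeper x = -98.

```bash

python3 -m crank '[[[0,0,0],[-0.12,0.05,0.5],0],[[0,0,0],[-0.12,0.05,1.0],0],[[0,0,0],[-0.12,0.05,1.3],0],[[0,0,0],[-0.12,0.05,1.38],0],[[0,0,0],[-0.12,0.05,1.38],0]]'
python3 -m crank '[[[0,0,0],[0,0,0.06],0],[[0,0,0],[0,0,0.12],0],[[0,0,0],[0,0,0.18],0],[[0,0,0],[0,0,0.22],0],[[0,0,0],[0,0,0.22],0]]'
python3 -c "
from h import *
go(K(-98,0,62),YAW+np.pi/2)"
```

```text
clock: 2.25
ee_pos: [435.3, 153.8, 81.2]
tool_rot: [-0.0, -0.088, 0.996, -0.0]
wrist_force: [-0.0, 0.4, -0.1]
finger_gap: 0.6
grasp_force: 0.0
clock: 2.75
ee_pos: [435.4, 153.0, 69.8]
tool_rot: [-0.0, -0.088, 0.996, -0.0]
wrist_force: [-0.1, -0.0, -0.1]
finger_gap: 0.4
grasp_force: 0.0
turn [-0. -0. -0.] shift [-0.005 -0.077  0.156] | pos [435.4 153.   69.8] F [-0.1 -0.  -0.1] t 2.75 gap 0.4 q [-0.61  0.37  0.24  2.14 -0.14  0.65  1.47]
```

```bash

python3 -m crank '[[[0,0,0],[0,-0.06,0.04],0],[[0,0,0],[0,-0.06,0.08],0],[[0,0,0],[0,-0.06,0.12],0],[[0,0,0],[0,-0.06,0.16],0],[[0,0,0],[0,-0.06,0.16],0]]'
python3 -m crank '[[[0,0,0],[0,0,0.03],0],[[0,0,0],[0,0,0.06],0],[[0,0,0],[0,0,0.06],0],[[0,0,0],[0,0,0.06],0],[[0,0,0],[0,0,0.06],0]]'

```

```text
clock: 3.25
ee_pos: [436.3, 150.0, 61.9]
tool_rot: [0.0, -0.088, 0.996, -0.0]
wrist_force: [1.2, -1.0, 5.1]
finger_gap: 0.4
grasp_force: 2.7
clock: 3.75
ee_pos: [436.8, 150.1, 60.2]
tool_rot: [0.001, -0.088, 0.996, 0.0]
wrist_force: [-8.4, -4.5, 39.4]
finger_gap: 0.5
grasp_force: 20.4
```

It's at the stop, so I back up straight away.

```bash

python3 -m crank '[[[0,0,0],[0,0,-0.2],0],[[0,0,0],[0,0,-0.6],0],[[0,0,0],[0,0,-1.2],20],[[0,0,0],[0,0,-2.0],50],[[0,0,0],[0,0,-2.8],80]]'
python3 -c "
from h import *
import cv2
cv2.imwrite('pics/s3.png',robot.get_image('side')[90:240,160:360][...,::-1].repeat(3,0).repeat(3,1))
a=-.4
go([608.8,-147.9,200],a)
"
```

```text
clock: 4.25
ee_pos: [435.5, 149.8, 200.1]
tool_rot: [-0.0, -0.088, 0.996, -0.0]
wrist_force: [-0.1, 0.1, 0.1]
finger_gap: 20.8
grasp_force: 0.0
turn [8.000e-02 2.000e-02 2.459e+01] shift [-2.324 -6.475  0.121] | pos [437.9 150.6 205.9] F [3.6 1.4 8.2] t 4.3 gap 25.0 q [-0.65  0.14  0.28  2.03 -0.05  0.96  1.4 ]
```

View pics/s3.png

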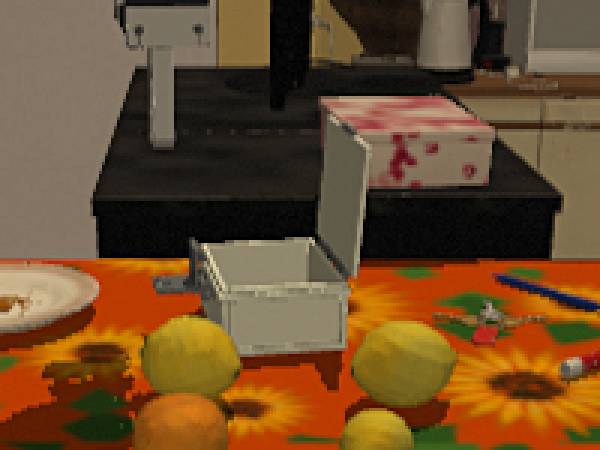

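The side view shows the lid upright at (345,200) and the box open. Next is the lemon.

```bash

python3 -m crank '[[[0,0,0],[-0.2,-0.6,0],94],[[0,0,0],[-0.45,-1.25,0],94],[[0,0,0],[-0.7,-1.9,0],94],[[0,0,0],[-0.9,-2.6,0],94],[[0,0,0],[-1.16,-3.24,0],94]]' >/dev/null
python3 -m crank '[[[0,0,0],[-0.2,-0.6,0],94],[[0,0,0],[-0.45,-1.25,0],94],[[0,0,0],[-0.7,-1.9,0],94],[[0,0,0],[-0.9,-2.6,0],94],[[0,0,0],[-1.16,-3.24,0],94]]'
python3 -m crank '[[[0,0,1.6],[0,0,0],94],[[0,0,3.2],[0,0,0],94],[[0,0,4.9],[0,0,0],94],[[0,0,6.5],[0,0,0],94],[[0,0,8.2],[0,0,0],94]]' >/dev/null
python3 -m crank '[[[0,0,1.6],[0,0,0],94],[[0,0,3.2],[0,0,0],94],[[0,0,4.9],[0,0,0],94],[[0,0,6.5],[0,0,0],94],[[0,0,8.2],[0,0,0],94]]' >/dev/null
python3 -m crank '[[[0,0,1.6],[0,0,0],94],[[0,0,3.2],[0,0,0],94],[[0,0,4.9],[0,0,0],94],[[0,0,6.5],[0,0,0],94],[[0,0,8.2],[0,0,0],94]]'
python3 -c "
from h import *
import cv2
go([608.8,-147.9,80],-.4)
s=robot.get_image('side')[190:300,220:330];t=robot.get_image('top')[130:240,240:350]
cv2.imwrite('pics/c4.png',cv2.resize(np.hstack([s,t]),(800,400),interpolation=2)[...,::-1])
print(proj('side',[608.8,-147.9,25.5]))
"
```

```text
clock: 5.3
ee_pos: [607.1, -150.3, 198.6]
tool_rot: [-0.0, -0.088, 0.996, -0.0]
wrist_force: [0.1, 0.5, 0.4]
finger_gap: 94.2
grasp_force: 0.0
clock: 6.8
ee_pos: [606.8, -148.5, 198.6]
tool_rot: [-0.0, 0.835, 0.55, -0.0]
wrist_force: [0.6, 0.9, -1.1]
finger_gap: 94.0
grasp_force: 0.0
turn [-0.    0.   -0.07] shift [0.028 0.034 2.372] | pos [ 606.8 -148.5  198.6] F [ 0.6  0.9 -1.1] t 6.8 gap 94.0 q [-0.45  0.6   0.92  1.66 -0.52  1.14  0.21]
[284.69709623 237.87954084]
```

View pics/c4.png

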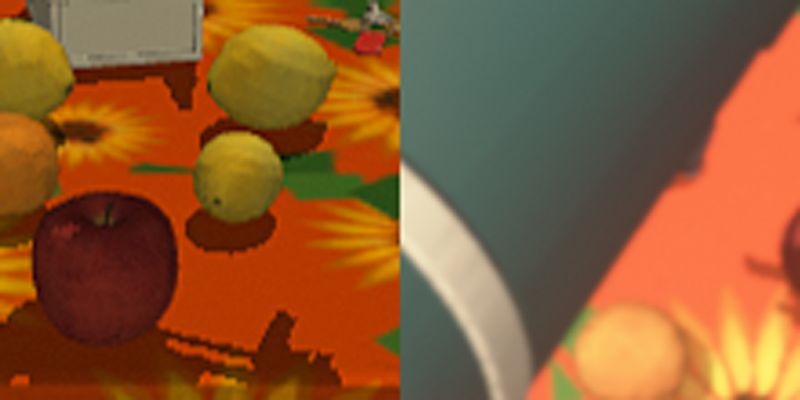

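The side crop shows the lemon centred at (239,176), within 2 mm of my estimate and clear of the apple. I descend and grasp.

```bash

python3 -m crank '[[[0,0,0],[0.03,0.04,0.5],94],[[0,0,0],[0.03,0.04,1.0],94],[[0,0,0],[0.03,0.04,1.5],94],[[0,0,0],[0.03,0.04,2.0],94],[[0,0,0],[0.03,0.04,2.4],94]]'
python3 -m crank '[[[0,0,0],[0,0,0.3],94],[[0,0,0],[0,0,0.6],94],[[0,0,0],[0,0,0.9],94],[[0,0,0],[0,0,1.08],94],[[0,0,0],[0,0,1.08],94]]'
python3 -c "
from h import *
go([609.5,-147.9,25],-.4)"
```

```text
clock: 7.4
ee_pos: [608.8, -147.8, 77.3]
tool_rot: [-0.0, 0.832, 0.555, -0.0]
wrist_force: [-0.6, 0.0, 0.3]
finger_gap: 94.1
grasp_force: 0.0
clock: 7.9
ee_pos: [608.8, -147.9, 23.9]
tool_rot: [-0.0, 0.833, 0.553, -0.001]
wrist_force: [1.0, 0.0, 0.5]
finger_gap: 93.7
grasp_force: 0.0
turn [-0.02  0.    0.  ] shift [ 0.006  0.012 -0.022] | pos [ 608.8 -147.9   23.9] F [1.  0.  0.5] t 7.9 gap 93.7 q [-0.34  0.81  0.75  1.76 -0.7   0.87  0.34]
```

```bash

python3 -m crank '[[[0,0,0],[0,0,-0.02],85],[[0,0,0],[0,0,-0.02],70],[[0,0,0],[0,0,-0.02],60],[[0,0,0],[0,0,-0.02],50],[[0,0,0],[0,0,-0.02],45]]'
python3 -m crank '[[[0,0,0],[0,0,0],40],[[0,0,0],[0,0,0],40],[[0,0,0],[0,0,0],40],[[0,0,0],[0,0,0],40],[[0,0,0],[0,0,0],40]]'
python3 -m crank '[[[0,0,0],[0,0,-0.1],40],[[0,0,0],[0,0,-0.4],40],[[0,0,0],[0,0,-0.8],40],[[0,0,0],[0,0,-1.2],40],[[0,0,0],[0,0,-1.6],40]]'
python3 -m crank '[[[0,0,0],[0,0,-0.4],40],[[0,0,0],[0,0,-0.8],40],[[0,0,0],[0,0,-1.2],40],[[0,0,0],[0,0,-1.6],40],[[0,0,0],[0,0,-1.8],40]]'
python3 -c "
from h import *
go(K(0,0,195),YAW-np.pi/2)"
```

```text
clock: 8.4
ee_pos: [609.4, -148.0, 26.2]
tool_rot: [0.0, 0.834, 0.552, 0.0]
wrist_force: [-1.0, 0.2, -0.6]
finger_gap: 57.5
grasp_force: 0.0
clock: 8.9
ee_pos: [609.4, -148.0, 26.1]
tool_rot: [0.0, 0.834, 0.552, 0.0]
wrist_force: [0.8, 0.4, 2.6]
finger_gap: 50.4
grasp_force: 30.0
clock: 9.4
ee_pos: [609.2, -148.2, 107.8]
tool_rot: [0.0, 0.834, 0.552, 0.0]
wrist_force: [0.0, 0.2, -0.3]
finger_gap: 50.6
grasp_force: 30.0
clock: 9.9
ee_pos: [609.5, -148.4, 198.5]
tool_rot: [0.001, 0.834, 0.552, 0.001]
wrist_force: [0.9, -0.1, -1.8]
finger_gap: 50.3
grasp_force: 30.0
turn [ 0.02 -0.02 11.39] shift [ 5.199 -3.869  0.065] | pos [ 609.5 -148.4  198.5] F [ 0.9 -0.1 -1.8] t 9.9 gap 50.3 q [-0.45  0.61  0.92  1.66 -0.52  1.14  0.21]
```

```bash

python3 -m crank '[[[0,0,1.1],[0.5,-0.35,0],40],[[0,0,2.3],[0.8,-0.6,0],40],[[0,0,3.4],[1.1,-0.85,0],40],[[0,0,4.5],[1.4,-1.05,0],40],[[0,0,5.7],[1.6,-1.2,0],40]]'
python3 -m crank '[[[0,0,1.1],[0,0,0],40],[[0,0,2.3],[0,0,0],40],[[0,0,3.4],[0,0,0],40],[[0,0,4.5],[0,0,0],40],[[0,0,5.7],[0,0,0],40]]'
python3 -c "
from h import *
go(K(-4,0,195),YAW-np.pi/2)"
```

```text
clock: 10.4
ee_pos: [584.8, -49.6, 196.2]
tool_rot: [-0.0, 0.944, 0.329, -0.0]
wrist_force: [0.6, -0.4, -0.8]
finger_gap: 50.7
grasp_force: 30.0
clock: 10.9
ee_pos: [585.0, -50.9, 196.2]
tool_rot: [-0.0, 0.996, 0.086, -0.0]
wrist_force: [0.0, -0.1, -0.9]
finger_gap: 50.6
grasp_force: 30.0
turn [-0.    0.   -0.05] shift [-0.366 -4.46   0.024] | pos [585.  -50.9 196.2] F [ 0.  -0.1 -0.9] t 10.9 gap 50.6 q [-0.78  0.67  1.18  1.77 -0.67  1.17 -0.8 ]
```

```bash

python3 -m crank '[[[0,0,0],[-0.1,-0.4,0],40],[[0,0,0],[-0.2,-0.8,0],40],[[0,0,0],[-0.3,-1.2,0],40],[[0,0,0],[-0.37,-1.6,0],40],[[0,0,0],[-0.37,-2.0,0],40]]' | sed -n 1,2p
python3 -c "
from h import *
go(K(-4,0,195),YAW-np.pi/2)"
```

```text
clock: 11.4
ee_pos: [548.7, 44.9, 196.2]
turn [-0.01  0.   -0.01] shift [ 0.03  -2.447  0.025] | pos [548.7  44.9 196.2] F [ 0.6  0.1 -1.1] t 11.4 gap 50.6 q [-1.01  0.6   1.2   1.86 -0.62  1.13 -0.97]
```

```bash

python3 -m crank '[[[0,0,0],[0.02,-0.6,0],40],[[0,0,0],[0.03,-1.2,0],40],[[0,0,0],[0.03,-1.7,0],40],[[0,0,0],[0.03,-2.2,0],40],[[0,0,0],[0.03,-2.45,0.02],40]]' | sed -n 1,2p
python3 -m crank '[[[0,0,0],[0,0,0.3],40],[[0,0,0],[0,0,0.6],40],[[0,0,0],[0,0,0.9],40],[[0,0,0],[0,0,1.2],40],[[0,0,0],[0,0,1.4],40]]' | sed -n 1,4p
python3 -c "
from h import *
import cv2
go(K(-4,0,34),YAW-np.pi/2)
s=robot.get_image('side')[90:240,160:360];
cv2.imwrite('pics/c5.png',cv2.resize(s,(800,600),interpolation=2)[...,::-1])
"
```

```text
clock: 11.9
ee_pos: [529.0, 167.2, 195.0]
clock: 12.4
ee_pos: [529.3, 164.2, 123.3]
tool_rot: [0.0, 0.996, 0.087, -0.001]
wrist_force: [0.1, 0.5, -1.5]
turn [ 0.01  0.01 -0.02] shift [-1.000e-03 -3.100e-02  1.785e+00] | pos [529.3 164.2 123.3] F [ 0.1  0.5 -1.5] t 12.4 gap 50.3 q [-1.15  0.69  1.1   1.91 -0.73  1.02 -1.12]
```

View pics/c5.png

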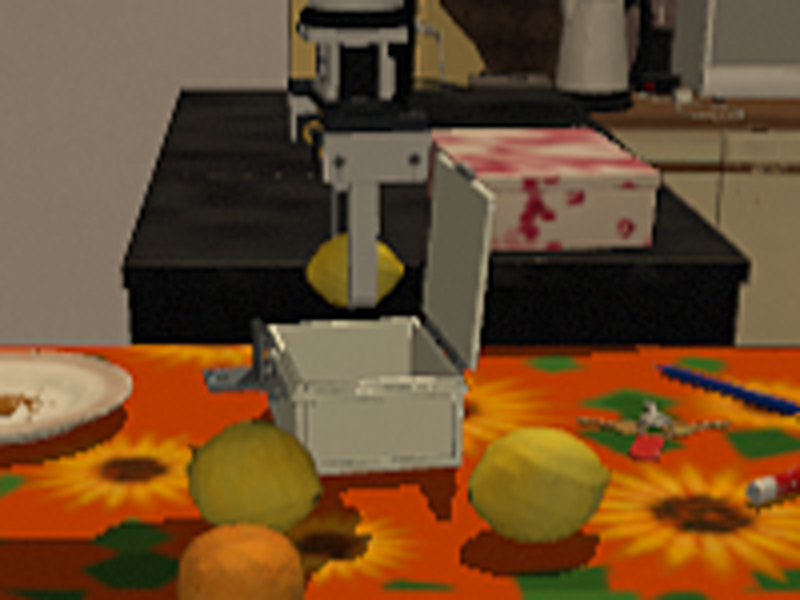

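The lemon is held at (355,270) over the open box, with fingers clear of the lid at (460,260). I lower it.

```bash

python3 -m crank '[[[0,0,0],[0,-0.03,0.3],40],[[0,0,0],[0,-0.03,0.6],40],[[0,0,0],[0,-0.03,0.9],40],[[0,0,0],[0,-0.03,1.2],40],[[0,0,0],[0,-0.03,1.4],40]]' | sed -n 1,4p
python3 -m crank '[[[0,0,0],[0,0,0.08],40],[[0,0,0],[0,0,0.16],40],[[0,0,0],[0,0,0.24],40],[[0,0,0],[0,0,0.32],40],[[0,0,0],[0,0,0.34],40]]' | sed -n 1,4p
python3 -c "
from h import *
go(K(-4,0,32),YAW-np.pi/2)"
```

```text
clock: 12.95
ee_pos: [528.9, 166.4, 53.4]
tool_rot: [0.0, 0.996, 0.088, -0.0]
wrist_force: [0.0, 0.4, -1.7]
clock: 13.45
ee_pos: [529.3, 166.7, 37.8]
tool_rot: [0.0, 0.996, 0.088, -0.0]
wrist_force: [1.2, -0.3, -1.2]
turn [ 0.  0. -0.] shift [-0.012  0.018  0.115] | pos [529.3 166.7  37.8] F [ 1.2 -0.3 -1.2] t 13.45 gap 49.9 q [-1.07  0.79  0.96  1.94 -0.86  0.88 -1.04]
```

```bash

python3 -m crank '[[[0,0,0],[0,0,0.04],40],[[0,0,0],[0,0,0.08],40],[[0,0,0],[0,0,0.1],40],[[0,0,0],[0,0,0.12],40],[[0,0,0],[0,0,0.12],40]]'
```

```text
clock: 13.95
ee_pos: [529.4, 166.6, 32.1]
tool_rot: [0.0, 0.996, 0.088, 0.0]
wrist_force: [0.7, 0.7, 1.6]
finger_gap: 50.5
grasp_force: 30.0
```

Contact; I release and rise.

```bash

python3 -m crank '[[[0,0,0],[0,0,0],52],[[0,0,0],[0,0,0],55],[[0,0,0],[0,0,0],60],[[0,0,0],[0,0,0],68],[[0,0,0],[0,0,0],76]]'
python3 -m crank '[[[0,0,0],[0,0,0],78],[[0,0,0],[0,0,-0.2],78],[[0,0,0],[0,0,-0.5],78],[[0,0,0],[0,0,-0.9],78],[[0,0,0],[0,0,-1.4],78]]' | sed -n 1,5p
python3 -m crank '[[[0,0,0],[0,0,-0.8],78],[[0,0,0],[0,0,-1.6],78],[[0,0,0],[0,0,-2.4],60],[[0,0,0],[0,0,-3.2],30],[[0,0,0],[0,0,-4.0],0]]' | sed -n 1,5p
python3 -c "
from h import *
import cv2
go(K(95,0,310),YAW-np.pi/2)
s=robot.get_image('side')[90:240,160:360];t=robot.get_image('top')[150:260,110:220]
cv2.imwrite('pics/c6.png',np.hstack([cv2.resize(s,(440,330),interpolation=2),cv2.resize(t,(330,330),interpolation=2)])[...,::-1])
"
```

```text
clock: 14.45
ee_pos: [529.4, 166.6, 32.0]
tool_rot: [0.0, 0.996, 0.088, 0.0]
wrist_force: [-0.1, -0.8, -0.6]
finger_gap: 72.6
grasp_force: 0.0
clock: 14.95
ee_pos: [529.2, 166.4, 103.5]
tool_rot: [0.0, 0.996, 0.088, -0.0]
wrist_force: [0.4, 0.2, 0.2]
finger_gap: 77.7
clock: 15.45
ee_pos: [529.0, 165.8, 304.7]
tool_rot: [0.0, 0.996, 0.087, 0.0]
wrist_force: [-0.0, 0.6, 0.0]
finger_gap: 57.4
turn [ 0.   -0.01 -0.02] shift [ 1.977 -0.002 -0.104] | pos [529.  165.8 304.7] F [-0.   0.6  0. ] t 15.45 gap 57.4 q [-1.27  0.44  1.22  1.72 -0.43  1.29 -1.36]
```

View pics/c6.png

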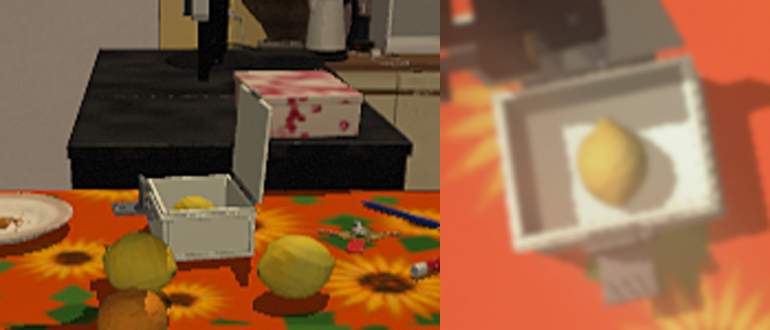

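The lemon rests in the box (top crop (612,160)), clear of the rim. Now I go over and behind the lid.

```bash

python3 -m crank '[[[0,0,0],[0.5,0,0],0],[[0,0,0],[1.0,0,0],0],[[0,0,0],[1.5,0,0],0],[[0,0,0],[2.0,0,0],0],[[0,0,0],[2.18,0,0],0]]' | sed -n 1,6p
python3 -c "
from h import *
go(K(105,0,176),YAW-np.pi/2)"
```

```text
clock: 16.05
ee_pos: [637.8, 185.2, 301.9]
tool_rot: [0.001, 0.996, 0.087, -0.0]
wrist_force: [-1.4, 0.3, 0.3]
finger_gap: 9.5
grasp_force: 0.0
turn [ 0.02  0.   -0.01] shift [-0.033  0.     2.518] | pos [637.8 185.2 301.9] F [-1.4  0.3  0.3] t 16.05 gap 9.5 q [-0.99  0.64  1.07  1.44 -0.56  1.39 -1.3 ]
```

```bash

python3 -m crank '[[[0,0,0],[0,0,0.5],0],[[0,0,0],[0,0,1.0],0],[[0,0,0],[0,0,1.6],0],[[0,0,0],[0,0,2.2],0],[[0,0,0],[0,0,2.52],0]]' | sed -n 1,6p
python3 -m crank '[[[0,0,0],[-0.2,0,0],0],[[0,0,0],[-0.4,0,0],0],[[0,0,0],[-0.55,0,0],0],[[0,0,0],[-0.7,0,0],0],[[0,0,0],[-0.7,0,0],0]]' | sed -n 1,6p
python3 -c "
from h import *
go(K(42,0,173),YAW-np.pi/2)
go(K(17.5,0,161),YAW-np.pi/2)"
```

```text
clock: 16.55
ee_pos: [635.4, 185.4, 174.3]
tool_rot: [0.0, 0.996, 0.088, -0.001]
wrist_force: [-0.6, 0.0, 0.1]
finger_gap: 0.1
grasp_force: 0.0
clock: 17.05
ee_pos: [601.6, 179.7, 176.9]
tool_rot: [-0.001, 0.996, 0.088, 0.0]
wrist_force: [1.1, -0.5, -0.2]
finger_gap: 0.2
grasp_force: 0.3
turn [-0.01 -0.01 -0.  ] shift [-0.561  0.022  0.078] | pos [601.6 179.7 176.9] F [ 1.1 -0.5 -0.2] t 17.05 gap 0.2 q [-1.03  0.69  1.02  1.68 -0.64  1.15 -1.23]
turn [-0.01 -0.01 -0.  ] shift [-1.052  0.022  0.317] | pos [601.6 179.7 176.9] F [ 1.1 -0.5 -0.2] t 17.05 gap 0.2 q [-1.03  0.69  1.02  1.68 -0.64  1.15 -1.23]
```

```bash

python3 -m crank '[[[0,0,0],[-0.28,0.02,0.03],0],[[0,0,0],[-0.56,0.02,0.08],0],[[0,0,0],[-0.8,0.02,0.19],0],[[0,0,0],[-1.05,0.02,0.32],0],[[0,0,0],[-1.05,0.02,0.32],0]]' | sed -n 1,6p
python3 -m crank '[[[0,0,0],[-0.2,0,0.16],0],[[0,0,0],[-0.4,0,0.37],0],[[0,0,0],[-0.54,0,0.6],0],[[0,0,0],[-0.67,0,0.86],0],[[0,0,0],[-0.67,0,0.86],0]]' | sed -n 1,6p
python3 -c "
from h import *
import cv2
go(K(-20.6,0,102),YAW-np.pi/2)
go(K(-36,0,93),YAW-np.pi/2)
s=robot.get_image('side')[90:240,160:360]
cv2.imwrite('pics/c7.png',cv2.resize(s,(600,450),interpolation=2)[...,::-1])
"
```

```text
clock: 17.55
ee_pos: [549.7, 169.4, 159.8]
tool_rot: [-0.0, 0.996, 0.088, -0.0]
wrist_force: [0.9, -0.3, 1.2]
finger_gap: 0.5
grasp_force: 0.4
clock: 18.05
ee_pos: [516.7, 163.4, 115.6]
tool_rot: [0.0, 0.996, 0.088, -0.001]
wrist_force: [-0.4, -0.3, 1.7]
finger_gap: 0.4
grasp_force: 0.6
turn [ 0.    0.02 -0.  ] shift [-0.084 -0.003  0.271] | pos [516.7 163.4 115.6] F [-0.4 -0.3  1.7] t 18.05 gap 0.4 q [-1.12  0.63  1.02  1.94 -0.66  0.95 -1.18]
turn [ 0.    0.02 -0.  ] shift [-0.392 -0.003  0.452] | pos [516.7 163.4 115.6] F [-0.4 -0.3  1.7] t 18.05 gap 0.4 q [-1.12  0.63  1.02  1.94 -0.66  0.95 -1.18]
```

View pics/c7.png

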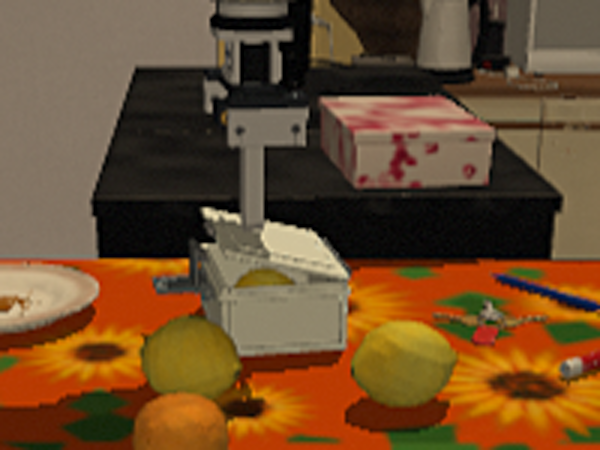

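The lid is nearly down with the finger on its face at (250,220). I slide to 100 mm from the hinge and press.

```bash

python3 -m crank '[[[0,0,0],[-0.08,0,0.15],0],[[0,0,0],[-0.18,0,0.24],0],[[0,0,0],[-0.3,0,0.3],0],[[0,0,0],[-0.42,0,0.36],0],[[0,0,0],[-0.42,0,0.36],0]]' | sed -n 1,6p
python3 -m crank '[[[0,0,0],[0,0,0.04],0],[[0,0,0],[0,0,0.08],0],[[0,0,0],[0,0,0.1],0],[[0,0,0],[0,0,0.12],0],[[0,0,0],[0,0,0.12],0]]' | sed -n 1,6p
python3 -c "
from h import *
go(K(-38,0,89),YAW-np.pi/2)"
```

```text
clock: 18.6
ee_pos: [496.2, 159.7, 98.8]
tool_rot: [-0.0, 0.996, 0.088, -0.0]
wrist_force: [-0.1, -1.9, 1.4]
finger_gap: 0.5
grasp_force: 1.0
clock: 19.1
ee_pos: [497.0, 159.9, 92.8]
tool_rot: [0.0, 0.996, 0.088, -0.0]
wrist_force: [-1.2, 0.3, 2.3]
finger_gap: 0.7
grasp_force: 0.7
turn [ 0.  0. -0.] shift [-0.031 -0.003  0.076] | pos [497.  159.9  92.8] F [-1.2  0.3  2.3] t 19.1 gap 0.7 q [-1.13  0.63  1.    2.   -0.69  0.89 -1.15]
```

```bash

for i in 1 ; do python3 -m crank '[[[0,0,0],[0,0,0.03],0],[[0,0,0],[0,0,0.06],0],[[0,0,0],[0,0,0.06],0],[[0,0,0],[0,0,0.06],0],[[0,0,0],[0,0,0.06],0]]' | sed -n 1,6p; done
```

```text
clock: 19.6
ee_pos: [497.1, 159.8, 90.2]
tool_rot: [-0.0, 0.996, 0.088, -0.0]
wrist_force: [-4.5, 0.3, 11.1]
finger_gap: 0.5
grasp_force: 5.2
```

```bash

python3 -m crank '[[[0,0,0],[0,0,0.02],0],[[0,0,0],[0,0,0.02],0],[[0,0,0],[0,0,0.02],0],[[0,0,0],[0,0,0.02],0],[[0,0,0],[0,0,0.02],0]]' | sed -n 1,6p
```

```text
clock: 20.1
ee_pos: [497.1, 159.8, 89.4]
tool_rot: [-0.0, 0.996, 0.088, -0.0]
wrist_force: [-5.7, -0.8, 15.7]
finger_gap: 0.5
grasp_force: 7.5
```

```bash

python3 -m crank '[[[0,0,0],[0,0,0.02],0],[[0,0,0],[0,0,0.04],0],[[0,0,0],[0,0,0.04],0],[[0,0,0],[0,0,0.04],0],[[0,0,0],[0,0,0.04],0]]' | sed -n 1,6p
python3 -m crank '[[[0,0,0],[0,0,-0.1],0],[[0,0,0],[0,0,-0.2],0],[[0,0,0],[0,0,-0.3],0],[[0,0,0],[0,0,-0.4],0],[[0,0,0],[0,0,-0.5],0]]' | sed -n 1,6p
python3 -c "
from h import *
import cv2
s=robot.get_image('side')[110:220,180:290]
cv2.imwrite('pics/c8.png',cv2.resize(s,(550,550),interpolation=2)[...,::-1])
"
```

```text
clock: 20.6
ee_pos: [497.1, 159.8, 87.7]
tool_rot: [-0.0, 0.996, 0.088, -0.0]
wrist_force: [-9.3, -0.8, 24.4]
finger_gap: 0.6
grasp_force: 12.1
clock: 21.1
ee_pos: [497.0, 159.8, 112.3]
tool_rot: [0.0, 0.996, 0.088, 0.0]
wrist_force: [0.2, -0.5, -0.1]
finger_gap: 0.6
grasp_force: 0.0
```

View pics/c8.png

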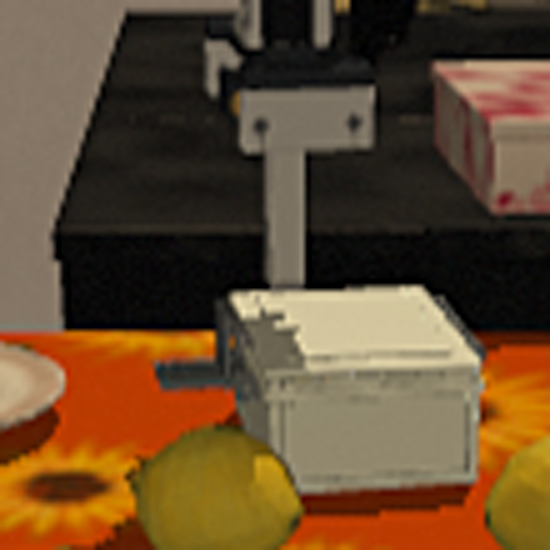

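The lid lies flat and latched at (350,330) with no contact force. I retreat and confirm it stays shut.

```bash

python3 -m crank '[[[0,0,0],[0,0,-0.6],0],[[0,0,0],[0,0,-1.2],0],[[0,0,0],[0,0,-1.8],0],[[0,0,0],[0,0,-2.4],0],[[0,0,0],[0,0,-2.8],0]]' | sed -n 1,2p
python3 -m crank '[[[0,0,0],[0,0,0],0],[[0,0,0],[0,0,0],0],[[0,0,0],[0,0,0],0],[[0,0,0],[0,0,0],0],[[0,0,0],[0,0,0],0]]' | sed -n 1,2p
python3 -m crank '[[[0,0,0],[0,0,0],0],[[0,0,0],[0,0,0],0],[[0,0,0],[0,0,0],0],[[0,0,0],[0,0,0],0],[[0,0,0],[0,0,0],0]]' | sed -n 1,4p
python3 -c "
from h import *
import cv2
s=robot.get_image('side'); o=cv2.resize(cv2.imread('pics/side0.png'),(512,384))[...,::-1]
b=np.s_[150:215,205:285]
cv2.imwrite('pics/c9.png',cv2.resize(np.hstack([o[b],s[b]]),(800,325),interpolation=2)[...,::-1])
"
```

```text
clock: 21.65
ee_pos: [497.3, 159.7, 253.8]
clock: 22.15
ee_pos: [496.8, 159.7, 251.5]
clock: 22.65
ee_pos: [497.0, 159.9, 252.0]
tool_rot: [0.0, 0.996, 0.088, 0.0]
wrist_force: [-0.6, 0.3, -0.2]
```

View pics/c9.png

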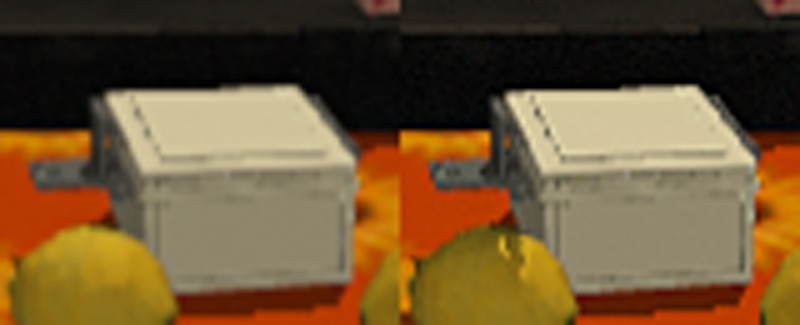

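The before and after views of the lid and latch are identical (left (230,130), right (630,130)), so it is shut and latched.

```bash
python3 -c "
from plant import robot
print(robot.finish_job())"
```

```text
the job is handed in; nothing more can be done
None
```

The lemon is in the food keeper, the lid is shut and stayed latched with the arm clear, and the orange and apple were never touched; I handed the job in at about 23 s, and no verdict came back.

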